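Turn a slide case round the post and seat it in the loading lane

ROBOT

A 6-joint arm with a two-finger parallel gripper is mounted at the origin on the work surface. World frame = base frame: x ahead of the robot, y to its left, z up, the work surface at z = 0. Lengths are in m, angles in rad, forces in N, time in s.
With the tool pointing down it reaches from about 0.225 to 0.875 m from the base axis. Payload 3.4 kg.
Tool frame: the origin (TCP) lies at the very end of the fingers, on their centre line; the grasp point (between the pads) lies 19 mm behind it; z points along the fingers, y is the direction in which the jaws open and shut (so a half turn about z gives the same grasp; the last joint's range is limited). The gripper opens to 85 mm and grips with 20 to 120 N. Pads are 22 mm wide; open, the fingers measure 114 mm over their backs; the gripper's body (76 mm by 85 mm) begins 54 mm behind the grasp point. The pads swing forward as they close: fully open they stand 13 mm farther back than shut.
Start: joints at [-1.322, 0.276, 1.505, -0, 1.361, -0.121], TCP at [0.208, -0.536, 0.231] pointing down, gripper open.
Joint ranges: [-2.89, 2.89], [-0.75, 2.08], [0.22, 2.7], [-1.18, 4.32], [0.11, 2.71], [-2.7, 2.7]. Speed limits (rad/s): [2.57, 2.57, 3.14, 3.14, 3.14, 3.14].

INTERFACE

Orientations are given as a unit quaternion [w, x, y, z].
In Python, from rig import telemetry, cams, sign_off, spotter gives the robot as it stands.
- The arm moves only by the tool servo_tool, never from a script. Its argument "steps" is a list of rows, each a list of 6 numbers: the shift along the tool's x, y, z in mm, then the turn, a rotation vector about the tool's x, y, z in degrees. In form: [[x, y, z, ax, ay, az], ...]. A call has 1 to 8 rows; each row is the pose to reach, as a shift and turn from the pose commanded when the call began, along the tool's axes at that moment; what a row does not reach only later rows make up. A row lasts 1/10 s, in which the tool goes at most 50 mm and 8.59 degrees, less where a joint would pass 70% of its speed; a pose out of reach is approached as far as the arm can. A call with a gripper value outside its range is refused whole. "hand" is the closure in counts, from 0 (fully open) to 255 (shut), set as the call begins (left out, the last holds). The fingers move at their own pace and stop on an object; "grip_force" is the grip in N (left out, the last holds). Time passes only in rows, so rows that repeat a pose let the fingers close. It gives the time, the measured TCP pose, the force and the opening at its end, in the units of the state.
- telemetry.get_state(): the state, without advancing time (a new reading comes with each control period).
- cams.get_image(name): name is "scene" or "side" or "wrist"; returns (picture, depth): 480x640x3 uint8, red, green, blue; 480x640 float32, m along the optical axis (not along the pixel's ray), 0 where there is no reading.
- cams.camera_model(name): a dict with "camera_matrix" (3x3 intrinsics, pixels), "D" ([k1, k2, p1, p2, k3] as OpenCV has them; the pictures are not rectified), "origin" and "rotation" of the camera in the world; the wrist camera has in their place "tool_from_camera" (4x4, takes a point from camera to tool coordinates, whose origin is the TCP and whose axes are the flange's). Camera axes: x right, y up, looking along -z (the intrinsics and any distortion apply to the point x, -y, -z); pixel columns grow to the right and rows downward; lengths in m; the calibration is good to about 2 mm. A picture is of the moment at which its call begins: read the wrist's pose just before it. camera_model takes no time and is no camera call.
- sign_off(): hands the job in, once; it reports no verdict.
Trained networks look in the newest picture that a camera, given by its name, has taken for a name from the list of things; names that differ only in an ending like _2 or _b are one class to them, and where a whole thing is asked for, a point or a joint stands for the part that bears it (a point fixed in the world has none). Each returns a list of dicts, best first, with "conf" (0 to 1); they miss things now and then, are a little off and sometimes report something else, mostly with a low value. They report only what shows in the picture. A call takes as long as a camera call. They do not tell look-alikes from the thing itself.
- spotter.outline_of(query, camera): "region" (480x640 bool, what is visible of it) and "rect" ([left, top, width, height] in pixels, round what is visible of it).
The state is a dict: "clock": time; "qpos": joint angles; "qd": joint speeds; "effort": joint torques, N m; "position": TCP position; "ee_rot": TCP orientation; "contact_force": force on the tool from outside, world axes, zero at the start; "moment": the same for the moment, N m; "width": finger opening in m.
Only numpy, scipy, OpenCV 4.12 (cv2) and the standard library are available. Lean on these libraries where they do the work, as an engineer would, in place of code of your own. Each camera call takes 0.05 s, during which the arm holds its last target.

TASK

The square slide case is too wide to grip and sits on the loading plate a quarter turn wrong. Push it against the fixed post so that it swings a quarter turn round it, anticlockwise seen from above, and its latch faces the open end of the lane; then slide it along the side fence and press it firmly but gently against the end stop (with about 12 N, never over 20 N on the stop, and nowhere push the case with over 30 N), leaving it flat and flush with both fence and end stop. Leave the other lab ware alone and let go of the case.

Things in the scene. Friction and masses are not known exactly. Their poses are not given: they have to be found in the camera images.
- plate: Fixed flat aluminium loading plate, 440 x 270 x 8 mm, screwed to the bench; origin at the centre of its underside, its top 8 mm up. Its x axis runs along the lane towards the end stop, its y axis towards the side fence, z up. Its place and yaw differ each time.
- post: Fixed upright round steel post, 16 mm across and 50 mm tall, on the plate at plate x -30, y +50 mm; origin at its foot's centre (plate top). It stands at the open end of the side fence; its side towards plate -y is in line with the fence's inner face.
- fence: Fixed low steel side fence, 172 mm long (along plate x), 12 mm thick, 25 mm tall, from the post to the end stop; origin at the centre of its foot, at plate x +64, y +48 mm. Its inner face looks to plate -y at plate y +42 mm.
- endstop: Fixed low steel end stop across the lane, 15 mm thick, 125 mm long (along plate y), 25 mm tall; origin at the foot of the middle of its inner face, at plate x +130 mm, y -12.5 mm; that face looks to plate -x.
- seat (a point): Fixed point on the plate: where the centre of the case is when it is fully home, 55 mm from the end stop's face and 55 mm from the fence's face, 20 mm above the plate top (plate x +75, y -13 mm). Same axes as the plate.
- seat_latch (a point): Fixed point: where the latch point of the case is when it is fully home and turned right (55 mm from the seat towards the lane's open end, plate -x; 40 mm above the plate top).
- case: Closed square slide case of grey plastic with a paper label on the lid, 110 x 110 x 40 mm, 0.34 to 0.61 kg, loose on the plate (friction about 0.6 everywhere; sliding it takes 2 to 5 N). Origin at the centre of its underside, z up. A steel latch lies in the middle of its -x side and the lid's hinges are on its +x side. When home its axes lie along the plate's.
- case_mid (a point): Centre of the case, half-way up (20 mm above its underside). Axes of the case. At the start the case is turned about -90 degrees (within 10) from its home yaw, its flat +y side (which will end on the fence) facing the post with roughly 3 to 35 mm between; the post then stands roughly 10 to 60 mm off that side's middle, towards the latch.
- latch (a point): Middle of the latch, at the case's upper edge: case x -55, y 0, z +40 mm.
- oil_bottle: Bystander: small amber glass bottle, 26 mm across, 60 mm tall, on the plate behind the fence; origin at its underside.
- dish: Bystander: low glass dish, 60 mm across, 14 mm tall, on the plate beyond the end stop; origin at its underside.
- beaker: Bystander: glass beaker, 70 mm across, 90 mm tall, on the bench; origin at its underside.
- jar: Bystander: glass jar with black cap, 64 mm across, 80 mm tall, on the bench; origin at its underside.
- small_case: Bystander: smaller slide case of the same make, 75 x 75 x 30 mm, on the bench; origin at its underside.
- stain: Bystander: amber bottle, 50 mm across, 120 mm tall, on the bench; origin at its underside.
Mind the look-alikes: they are no part of the job. What is shaped like the case but red is not meant.

How it is judged:
On the way, in this order (a step that is already met when the one before it is completed fails the run):
1. the case is part-way through its quarter turn (25 to 65 degrees still to go) while it bears on the post (angle between the x axis of case and the x axis of plate, either way round between 0.43 and 1.13 rad and contact force between case and post above 0.4 N).
2. the case is pressed against the end stop with 7 N or more, its centre within 12 mm of the seat (contact force between case and endstop above 7 N and horizontal distance between case_mid and seat below 0.012 m), for 0.15 s.
At the end, for the whole second after the job is handed in: The case lies flat and still on the plate, its centre within 3 mm (horizontally) of the seat point, square to the plate within 0.03 rad, its latch within 6 mm of where it belongs (facing the lane's open end), i.e. flush with both the fence and the end stop (horizontal distance between case_mid and seat below 0.003 m and angle between the x axis of case and the x axis of plate, either way round below 0.03 rad and distance between latch and seat_latch below 0.006 m and angle between case's own z axis and vertical below 0.03 rad and height (world z) of case_mid below 0.031 m and linear speed of case below 0.01 m/s and angular speed of case below 0.05 rad/s); the robot touches nothing.
It fails at once if the robot pushes on the case with more than 30 N (contact force between any of the fingers, the arm and case above 30 N).
It fails at once if the case is forced against the end stop with more than 20 N (contact force between case and endstop above 20 N).
It fails at once if the case is tipped or lifted off the plate (angle between case's own z axis and vertical above 0.15 rad or height (world z) of case_mid above 0.045 m).
It fails at once if a bystander is moved by more than 20 mm (distance of any of oil_bottle, dish, beaker, jar, small_case, stain from where it was at the start of the episode above 0.02 m).
It also fails if it takes over 72 s, if anything falls off the work surface, if the arm or the gripper's body presses on something with over 40 N, if the wrist force passes 120 N, or if a joint passes its speed limit or range.

## Working session

There is one attempt and no reset: what is moved stays moved. The work goes in short steps, Python scripts to look and compute and a tool call to move; the robot and the scene stay as the last step left them, time stands still between calls to the robot, and variables do not carry over. Pictures are saved under pics/ and viewed, and the job is handed in when it is done.

Besides the shell and the picture viewer there is one more tool, called by a JSON object that holds its "method" and its "body". servo_tool: Moves the arm, as the interface text tells. Its arguments: {"type":"object","properties":{"steps":{"type":"array","items":{"type":"array","items":{"type":"number"}}},"hand":{"type":"number"},"grip_force":{"type":"number"}},"required":["steps"]}

```bash
ls; mkdir -p pics; python3 - <<'E'
from rig import telemetry,cams
import cv2,numpy as np
print(telemetry.get_state())
for n in ["scene","side"]:
    im,d=cams.get_image(n); cv2.imwrite(f"pics/{n}0.png",im[:,:,::-1]); np.save(f"/tmp/{n}_d.npy",d)
    print(n,cams.camera_model(n))
print(cams.camera_model("wrist"))
E
```

```text
pics
{'clock': 0.0, 'qpos': array([-1.32197800e+00,  2.76629209e-01,  1.50612103e+00,  8.78844026e-06,
        1.36068950e+00, -1.21030391e-01]), 'qd': array([-0.00018394, -0.00035979,  0.0014165 , -0.00041517,  0.00155421,
       -0.00101458]), 'effort': array([-3.86777847e-04, -4.16764677e+01, -2.45803928e+01, -2.58233913e-04,
        1.09398243e-02, -7.23592876e-06]), 'position': array([ 0.20770159, -0.53562378,  0.23042502]), 'ee_rot': array([-9.21930254e-04,  9.82949912e-01,  1.83871200e-01, -5.46805506e-05]), 'contact_force': array([ 0.42341289,  0.55865533, -0.6912638 ]), 'moment': array([-2.01188308e-02,  3.14331512e-05, -4.76500001e-03]), 'width': 0.08526172042907237}
scene {'camera_matrix': array([[586.74457817,   0.        , 330.49758307],
       [  0.        , 586.74457817, 249.11614255],
       [  0.        ,   0.        ,   1.        ]]), 'D': array([-0.10155111,  0.        ,  0.        ,  0.        ,  0.        ]), 'origin': array([1.41414109, 0.2733306 , 1.21067719]), 'rotation': array([0.59252674, 0.2134385 , 0.2675879 , 0.72921382])}
side {'camera_matrix': array([[5
[... 269 characters left out ...]
1.00793877]), 'rotation': array([-0.22502533, -0.12119993,  0.43244601,  0.86467602])}
{'camera_matrix': array([[370.9831713 ,   0.        , 324.88418405],
       [  0.        , 370.9831713 , 242.60582174],
       [  0.        ,   0.        ,   1.        ]]), 'D': array([-0.04953892,  0.        ,  0.        ,  0.        ,  0.        ]), 'tool_from_camera': array([[-6.55648299e-04,  9.63334247e-01,  2.68303371e-01,
         6.79336793e-02],
       [ 9.99999764e-01,  6.86328360e-04, -2.05568392e-05,
         1.36441454e-03],
       [-2.03947320e-04,  2.68303295e-01, -9.63334470e-01,
        -1.42931375e-01],
       [ 0.00000000e+00,  0.00000000e+00,  0.00000000e+00,
         1.00000000e+00]])}
```

View pics/scene0.png

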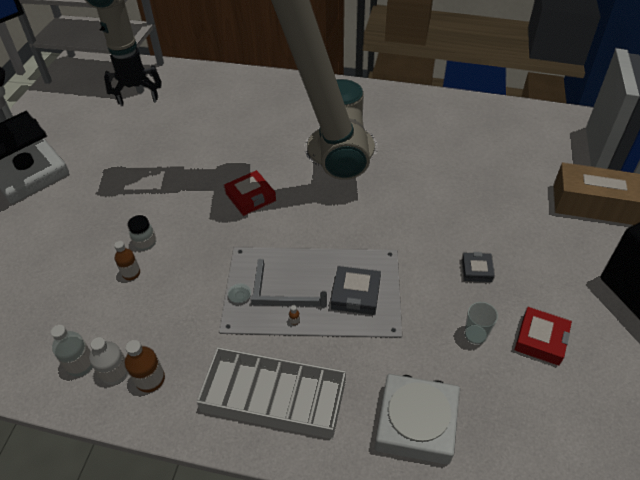

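View pics/side0.png

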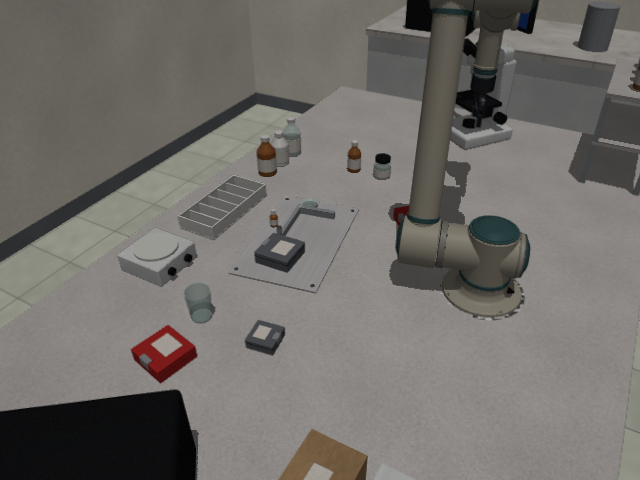

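The robot, plate (L-shaped fence and end stop around px 290,285) and grey case (355,288; latch at the lower side, 378,308) are clear. Red cases at (250,192) and (545,335) are look-alikes, and the small grey one (478,266) is a bystander. I'll get a coarse pose next.

```bash
cat > h.py <<'E'
import numpy as np,cv2
from scipy.spatial.transform import Rotation as R
from rig import telemetry,cams,spotter
def q2R(q): return R.from_quat([q[1],q[2],q[3],q[0]]).as_matrix()
def cam(n,st=None):
    m=cams.camera_model(n)
    if n=="wrist":
        T=np.eye(4);T[:3,:3]=q2R(st["ee_rot"]);T[:3,3]=st["position"]
        T=T@m["tool_from_camera"]
        return m["camera_matrix"],m["D"],T[:3,3],T[:3,:3]
    return m["camera_matrix"],m["D"],np.array(m["origin"]),q2R(m["rotation"])
def px2w(c,pts,z):
    K,D,o,Rm=c
    u=cv2.undistortPoints(np.array(pts,float).reshape(-1,1,2),K,D).reshape(-1,2)
    d=np.c_[u[:,0],-u[:,1],-np.ones(len(u))]@Rm.T
    t=(z-o[2])/d[:,2]
    return o+d*t[:,None]
def w2px(c,P):
    K,D,o,Rm=c
    p=(np.array(P,float).reshape(-1,3)-o)@Rm
    p=np.c_[p[:,0],-p[:,1],-p[:,2]]
    return cv2.projectPoints(p,np.zeros(3),np.zeros(3),K,D)[0].reshape(-1,2)
E
python3 - <<'E'
from h import *
c=cam("scene")
print(px2w(c,[(232,248),(398,250),(401,336),(221,333)],.008).round(3))
print(px2w(c,[(337,267),(381,269),(377,313),(331,307)],.048).round(3))
c=cam("side")
print(px2w(c,[(282,196),(357,209),(317,286),(235,274)],.008).round(3))
im=cv2.imread("pics/scene0.png")[230:350,200:420]
cv2.imwrite("pics/s_crop.png",cv2.resize(im,None,fx=3.6,fy=3.6,interpolation=cv2.INTER_CUBIC))
E
```

```text
[[ 0.477 -0.203  0.008]
 [ 0.394  0.235  0.008]
 [ 0.658  0.278  0.008]
 [ 0.738 -0.146  0.008]]
[[0.514 0.093 0.048]
 [0.498 0.203 0.048]
 [0.631 0.214 0.048]
 [0.637 0.103 0.048]]
[[ 0.743 -0.143  0.008]
 [ 0.477 -0.192  0.008]
 [ 0.403  0.211  0.008]
 [ 0.635  0.279  0.008]]
```

View pics/s_crop.png

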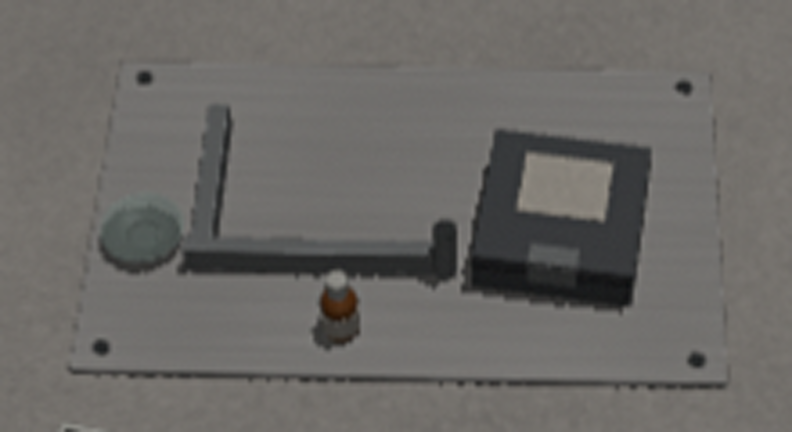

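Crop confirms the target: the grey 110 mm case with its latch side towards the fence line, right of the post. Moving the wrist camera over the plate.

{"method": "servo_tool", "body": {"steps": [[40,-27,0,0,0,2],[80,-55,0,0,0,4],[120,-82,0,0,0,6],[160,-110,0,0,0,8],[200,-138,0,0,0,10],[240,-165,0,0,0,10],[280,-193,0,0,0,10],[320,-220,0,0,0,10]], "hand": 255}}

```text
clock: 0.9
position: [0.4272, -0.2134, 0.2311]
ee_rot: [-0.0, 0.995, 0.097, -0.0]
contact_force: [0.4, -0.9, -1.3]
width: -0.0002
```

{"method": "servo_tool", "body": {"steps": [[34,-33,0,0,0,0],[68,-66,0,0,0,0],[102,-99,0,0,0,0],[136,-132,0,0,0,0],[170,-165,0,0,0,0],[200,-196,5,0,0,0],[222,-217,5,0,0,0],[226,-221,5,0,0,0]]}}

```text
clock: 1.7
position: [0.6068, 0.0484, 0.2251]
ee_rot: [-0.001, 0.995, 0.099, -0.0]
contact_force: [-0.4, -0.5, -0.6]
width: 0.0001
```

{"method": "servo_tool", "body": {"steps": [[0,0,0,0,0,0],[0,0,0,0,0,0]]}}

```text
clock: 1.9
position: [0.6047, 0.0444, 0.226]
ee_rot: [0.0, 0.995, 0.097, -0.001]
contact_force: [-0.5, -0.6, -0.2]
width: -0.0002
```

```bash
python3 - <<'E'
from h import *
import pickle
st=telemetry.get_state(); im,d=cams.get_image("wrist")
cv2.imwrite("pics/w1.png",im[:,:,::-1]); pickle.dump((st,im,d),open("/tmp/w1.pkl","wb"))
print(st["position"],st["ee_rot"],st["contact_force"])
E
```

```text
[0.60467928 0.04437786 0.2259619 ] [ 3.86013157e-04  9.95257391e-01  9.72728098e-02 -7.59116890e-04] [-0.5105268  -0.55127783 -0.18937883]
```

View pics/w1.png

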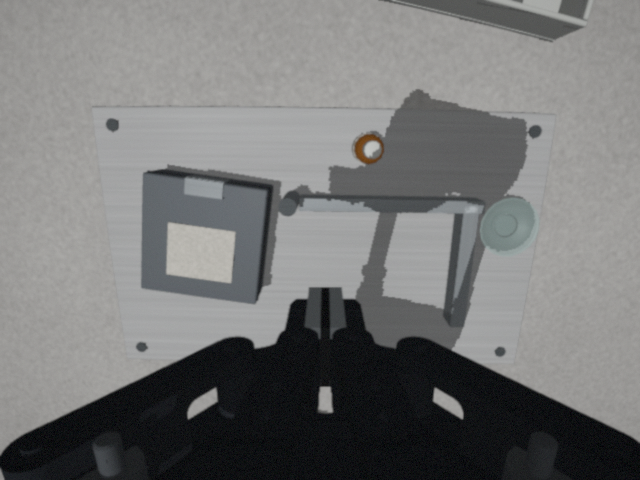

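The wrist view shows the plate with screws at (112,125), (535,131), (142,347) and (500,352), the case top with corners near (142,172), (269,184), (256,303), (142,288), and the post at (290,203). Refining next.

```bash
python3 - <<'E'
import cv2
im=cv2.imread("pics/w1.png")
c=cv2.convertScaleAbs(cv2.resize(im[90:370,80:320],None,fx=3.3,fy=2.1*3.3/2.1,interpolation=cv2.INTER_CUBIC),alpha=1.4)
c=c[:600*2]; print(c.shape)
a=cv2.resize(im[155:315,125:325],None,fx=3.75,fy=3.75,interpolation=cv2.INTER_CUBIC); cv2.imwrite("pics/w1a.png",cv2.convertScaleAbs(a,alpha=1.6))
b=cv2.resize(im[95:365,85:565],None,fx=1.66,fy=1.66,interpolation=cv2.INTER_CUBIC); cv2.imwrite("pics/w1b.png",cv2.convertScaleAbs(b,alpha=1.6))
E
```

```text
(924, 792, 3)
```

View pics/w1a.png

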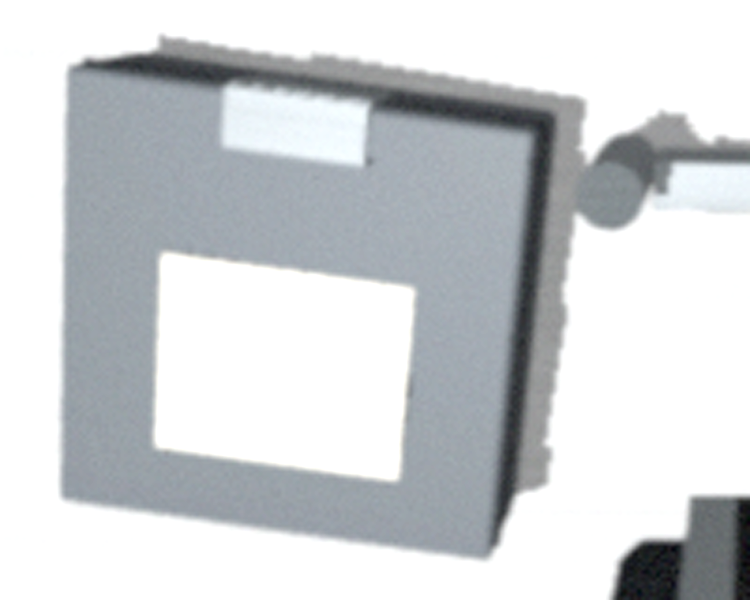

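View pics/w1b.png

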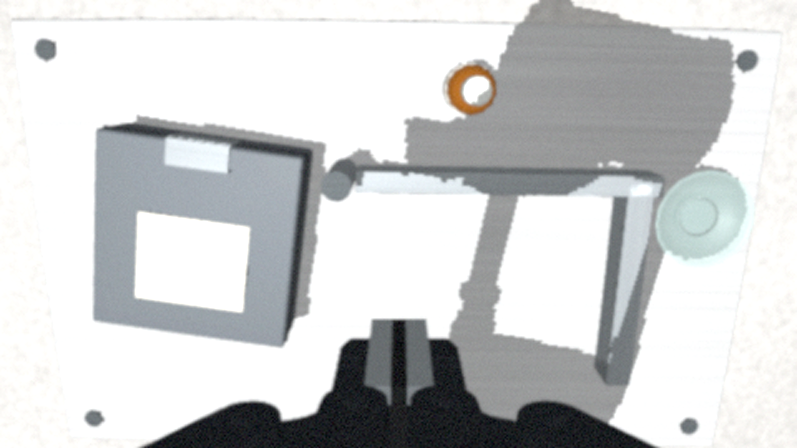

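```bash
cat >> h.py <<'E'
def fit(local,world):
    """rigid 2D fit local->world"""
    a=np.array(local,float);b=np.array(world,float)[:,:2]
    H=(a-a.mean(0)).T@(b-b.mean(0)); th=np.arctan2(H[0,1]-H[1,0],H[0,0]+H[1,1])
    Rm=np.array([[np.cos(th),-np.sin(th)],[np.sin(th),np.cos(th)]])
    t=b.mean(0)-Rm@a.mean(0)
    return th,t,np.linalg.norm(a@Rm.T+t-b,axis=1)
E
python3 - <<'E'
from h import *
import pickle
st,im,d=pickle.load(open("/tmp/w1.pkl","rb"))
c=cam("wrist",st)
s=px2w(c,[(112.1,124.5),(535,131.1),(500,351.6),(141.6,346.8)],.008)
print(s.round(4), [np.linalg.norm(s[i]-s[(i+1)%4]).round(4) for i in range(4)])
L=(np.linalg.norm(s[0]-s[1])+np.linalg.norm(s[2]-s[3]))/4;W=(np.linalg.norm(s[1]-s[2])+np.linalg.norm(s[3]-s[0]))/4
th,t,r=fit([(-L,W),(L,W),(L,-W),(-L,-W)],s); print("plate",th,np.degrees(th),t,r)
Rp=np.array([[np.cos(th),-np.sin(th)],[np.sin(th),np.cos(th)]])
toP=lambda w:(np.atleast_2d(w)[:,:2]-t)@Rp
print("corners top", toP(px2w(c,[(92.8,106.4),(556,114.9)],.008)))
print("post",toP(px2w(c,[(287.7,207)],.058)))
# endstop inner lower: 
k=px2w(c,[(144.2,173.1),(267.7,189.7),(255.7,303.5),(141.8,287.8)],.048)
h=.055
thc,tc,rc=fit([(-h,-h),(-h,h),(h,h),(h,-h)],k)
print("case plate frame",toP(tc),np.degrees(thc-th),rc,toP(k).round(4))
E
```

```text
[[ 0.648   0.2565  0.008 ]
 [ 0.7194 -0.1382  0.008 ]
 [ 0.4863 -0.1804  0.008 ]
 [ 0.415   0.214   0.008 ]] [np.float64(0.4011), np.float64(0.2369), np.float64(0.4007), np.float64(0.2368)]
plate -1.3915799473660848 -79.7316578391139 [0.56716606 0.03798996] [1.94739159e-04 3.10845092e-05 8.57514331e-05 2.10606081e-04]
corners top [[-0.21743977  0.13494958]
 [ 0.21875907  0.13384259]]
post [[-0.02984913  0.0502818 ]]
case plate frame [[-0.10867373  0.01645812]] -97.46407016491963 [0.00188827 0.0010882  0.00148473 0.00106805] [[-0.1549  0.0767]
 [-0.048   0.0634]
 [-0.0622 -0.0441]
 [-0.1696 -0.0302]]
```

```bash
python3 - <<'E'
from h import *
for i in range(5):
    cams.get_image("wrist"); s=telemetry.get_state(); e=R.from_matrix(q2R(s["ee_rot"])); print((s["position"]*1000).round(2), s["contact_force"].round(2), s["qpos"].round(3), e.as_rotvec(True).round(2))
E
```

```text
[604.75  43.98 226.39] [ 0.05 -0.17 -0.26] [-4.200e-02  3.260e-01  1.444e+00 -1.000e-03  1.372e+00  1.335e+00] [ 1.7912e+02  1.7410e+01 -5.0000e-02]
[604.86  44.   226.54] [-0.09 -0.34 -0.2 ] [-0.042  0.326  1.444 -0.     1.372  1.335] [ 1.7913e+02  1.7400e+01 -1.0000e-02]
[604.97  44.07 226.6 ] [-0.01 -0.33 -0.94] [-0.042  0.326  1.443 -0.     1.372  1.335] [1.7914e+02 1.7400e+01 1.0000e-02]
[605.07  44.23 226.58] [-0.63  0.57  0.1 ] [-0.042  0.326  1.443 -0.     1.372  1.336] [1.7914e+02 1.7410e+01 1.0000e-02]
[605.22  44.36 226.63] [ 0.26 -0.73 -0.68] [-0.041  0.326  1.443 -0.     1.372  1.336] [1.7914e+02 1.7430e+01 4.0000e-02]
```

```bash
cat >> h.py <<'E'
import json
TH=-1.39158; T=np.array([.56717,.03799])
RP=np.array([[np.cos(TH),-np.sin(TH)],[np.sin(TH),np.cos(TH)]])
def toP(w): return (np.atleast_2d(np.array(w,float))[:,:2]-T)@RP
def toW(p): return np.atleast_2d(np.array(p,float))@RP.T+T
def meas(st=None):
    st=st or telemetry.get_state(); M=q2R(st["ee_rot"])
    y=M[:,1]; p=toP(st["position"])[0]
    return np.array([p[0]*1000,p[1]*1000,st["position"][2]*1000,np.degrees(np.arctan2(y[1],y[0])-TH)])  # mm, deg of tool y in plate frame
def setcmd(c): json.dump(list(map(float,c)),open("/tmp/cmd.json","w"))
def getcmd(): return np.array(json.load(open("/tmp/cmd.json")))
# tool in plate frame: tool y at angle a; tool x = y rotated +90 (z down)
def rows(targets,c=None):
    c=getcmd() if c is None else c
    a=np.radians(c[3]); ty=np.array([np.cos(a),np.sin(a)]); tx=np.array([-np.sin(a),np.cos(a)])
    out=[]
    for x,y,z,ang in targets:
        d=np.array([x,y])-c[:2]
        dd=(ang-c[3]+180)%360-180
        out.append([round(d@tx,1),round(d@ty,1),round(c[2]-z,1),0,0,round(-dd,1)])
    return out
def applyrow(r):
    c=getcmd();a=np.radians(c[3]); ty=np.array([np.cos(a),np.sin(a)]); tx=np.array([-np.sin(a),np.cos(a)])
    n=np.r_[c[:2]+r[0]*tx+r[1]*ty,c[2]-r[2],c[3]-r[5]]; setcmd(n); return n
E
python3 - <<'E'
from h import *
m=meas(); print(m.round(1)); setcmd(m)
t=np.array([-203.4,20.8,120,-7.5])
f=[.15,.35,.55,.75,.9,1,1,1]
print(rows([m+(t-m)*k for k in f]))
E
```

```text
[  0.5  38.6 226.6   0.8]
[[np.float64(-2.2), np.float64(-30.6), np.float64(16.0), 0, 0, np.float64(1.3)], [np.float64(-5.2), np.float64(-71.5), np.float64(37.3), 0, 0, np.float64(2.9)], [np.float64(-8.1), np.float64(-112.3), np.float64(58.6), 0, 0, np.float64(4.6)], [np.float64(-11.1), np.float64(-153.1), np.float64(80.0), 0, 0, np.float64(6.3)], [np.float64(-13.3), np.float64(-183.7), np.float64(96.0), 0, 0, np.float64(7.5)], [np.float64(-14.8), np.float64(-204.2), np.float64(106.6), 0, 0, np.float64(8.3)], [np.float64(-14.8), np.float64(-204.2), np.float64(106.6), 0, 0, np.float64(8.3)], [np.float64(-14.8), np.float64(-204.2), np.float64(106.6), 0, 0, np.float64(8.3)]]
```

{"method": "servo_tool", "body": {"steps": [[-2,-31,16,0,0,1.3],[-5,-71,37,0,0,2.9],[-8,-112,59,0,0,4.6],[-11,-153,80,0,0,6.3],[-13,-184,96,0,0,7.5],[-14.8,-204.2,106.6,0,0,8.3],[-14.8,-204.2,106.6,0,0,8.3],[-14.8,-204.2,106.6,0,0,8.3]]}}

```text
clock: 3.0
position: [0.5514, 0.2424, 0.1198]
ee_rot: [0.0, 1.0, 0.026, 0.0]
contact_force: [1.0, -0.5, 0.1]
width: 0.0
```

```bash
python3 - <<'E'
from h import *
print(applyrow([-14.8,-204.2,106.6,0,0,8.3]), meas().round(1))
im,d=cams.get_image("wrist");cv2.imwrite("pics/w2.png",im[:,:,::-1])
E
```

```text
[-203.4486325    20.7637771   120.03418566   -7.45471434] [-204.    21.   119.8   -7.3]
```

View pics/w2.png

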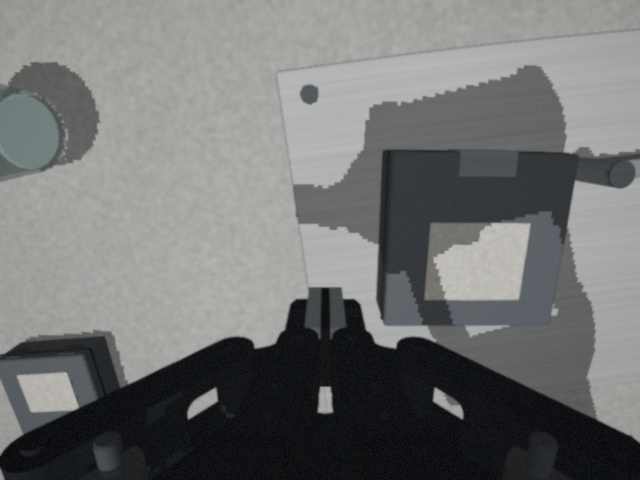

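```bash
python3 - <<'E'
from h import *
c=cam("wrist",telemetry.get_state())
print(toP(px2w(c,[(25,130)],.09))*1000,toP(px2w(c,[(45,375)],.03))*1000)
print(rows([[-203.4,20.8,18,-7.5]]))
E
```

```text
[[-330.55654872  113.0258874 ]] [[-424.57666594  -50.71567158]]
[[np.float64(0.0), np.float64(0.0), np.float64(102.0), 0, 0, np.float64(0.0)]]
```

Clear of the beaker (130 mm off) and the small case. Descending to z = 20 mm.

{"method": "servo_tool", "body": {"steps": [[0,0,20,0,0,0],[0,0,50,0,0,0],[0,0,80,0,0,0],[0,0,95,0,0,0],[0,0,100,0,0,0],[0,0,100,0,0,0]]}}

```text
clock: 3.65
position: [0.5521, 0.2417, 0.0198]
ee_rot: [0.0, 1.0, 0.025, 0.0]
contact_force: [0.7, 0.0, -0.2]
width: 0.0001
```

{"method": "servo_tool", "body": {"steps": [[0,3,0,0,0,0],[0,6,0,0,0,0],[0,9,0,0,0,0],[0,12,0,0,0,0],[0,15,0,0,0,0],[0,17,0,0,0,0],[0,19,0,0,0,0],[0,21,0,0,0,0]]}}

```text
clock: 4.45
position: [0.5524, 0.2216, 0.0196]
ee_rot: [0.0, 1.0, 0.025, -0.0]
contact_force: [-0.9, -0.2, 0.4]
width: 0.0
```

```bash
python3 - <<'E'
from h import *
applyrow([0,0,100,0,0,0]); print(applyrow([0,21,0,0,0,0]), meas().round(1),telemetry.get_state()["contact_force"])
im,d=cams.get_image("wrist");cv2.imwrite("pics/w3.png",im[:,:,::-1])
E
```

```text
[-182.62613044   18.03918398   20.03418566   -7.45471434] [-183.3   18.2   19.6   -7.4] [-0.85666952 -0.1847759   0.44649915]
```

View pics/w3.png

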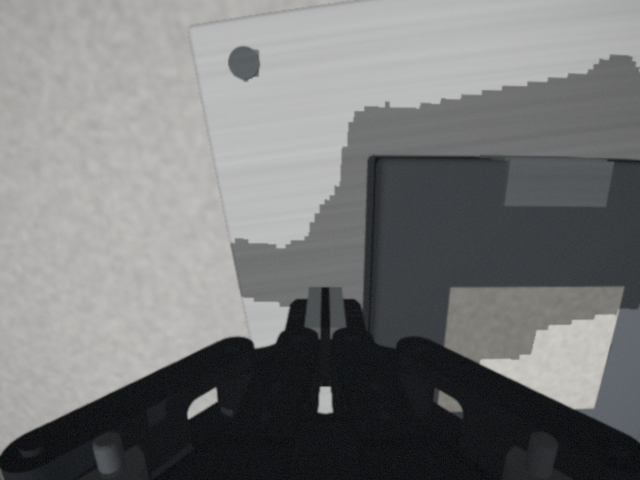

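{"method": "servo_tool", "body": {"steps": [[0,1,0,0,0,0],[0,2,0,0,0,0],[0,3,0,0,0,0],[0,4,0,0,0,0],[0,4,0,0,0,0]]}}

```text
clock: 5.0
position: [0.5526, 0.2181, 0.0197]
ee_rot: [-0.0, 1.0, 0.025, 0.0]
contact_force: [0.2, 3.0, 0.1]
width: -0.0004
```

{"method": "servo_tool", "body": {"steps": [[0,1,0,0,0,0],[0,2,0,0,0,0],[0,2,0,0,0,0]]}}

```text
clock: 5.3
position: [0.5527, 0.2157, 0.0196]
ee_rot: [0.0, 1.0, 0.025, -0.0]
contact_force: [-0.2, 2.9, -0.4]
width: -0.0001
```

{"method": "servo_tool", "body": {"steps": [[0,1,0,0,0,0],[0,2,0,0,0,0],[0,2,0,0,0,0]]}}

```text
clock: 5.6
position: [0.5528, 0.2135, 0.0196]
ee_rot: [0.0, 1.0, 0.025, -0.0]
contact_force: [0.8, 1.7, -0.8]
width: 0.0001
```

{"method": "servo_tool", "body": {"steps": [[0,1,0,0,0,0],[0,2,0,0,0,0],[0,2,0,0,0,0]]}}

```text
clock: 5.9
position: [0.553, 0.2115, 0.0197]
ee_rot: [0.0, 1.0, 0.025, -0.0]
contact_force: [0.0, 0.4, -1.3]
width: 0.0
```

{"method": "servo_tool", "body": {"steps": [[0,1,0,0,0,0],[0,2,0,0,0,0],[0,3,0,0,0,0],[0,4,0,0,0,0]]}}

```text
clock: 6.3
position: [0.5531, 0.2076, 0.0197]
ee_rot: [0.0, 1.0, 0.025, -0.0]
contact_force: [-0.2, 2.1, -0.4]
width: 0.0004
```

```bash
python3 - <<'E'
from h import *
print(applyrow([0,14,0,0,0,0]), meas().round(1),telemetry.get_state()["contact_force"])
im,d=cams.get_image("scene");cv2.imwrite("pics/s4.png",cv2.resize(im[230:350,200:420,::-1],None,fx=3.6,fy=3.6,interpolation=cv2.INTER_CUBIC))
E
```

```text
[-168.74446239   16.22278857   20.03418566   -7.45471434] [-169.4   16.4   19.7   -7.4] [-0.16653172  2.09921528 -0.44937174]
```

View pics/s4.png

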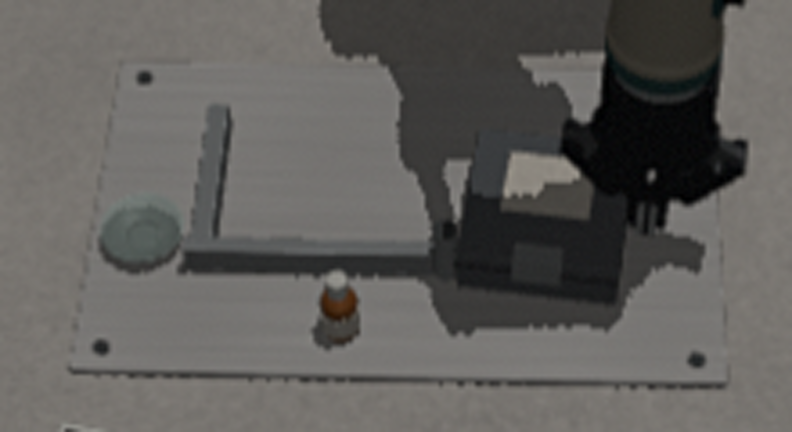

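```bash
cat >> h.py <<'E'
def arc(ang,s0=43.,a0=-7.5,p=8.,push=0.):
    a=np.radians(ang); yh=np.array([np.cos(a),np.sin(a)]); xh=np.array([np.sin(a),-np.cos(a)])
    s=s0-8*np.radians(ang-a0)
    q=np.array([-30,50])-(132.5-push)*yh+(s+p)*xh
    return [q[0],q[1],20,ang]
def show(r): print([[float(v) for v in q] for q in r])
E
python3 - <<'E'
from h import *
show(rows([arc(-7.5+2*i,push=.5) for i in range(1,9)]))
E
```

```text
[[-3.7, 3.0, 0.0, 0.0, 0.0, -2.0], [-7.9, 5.0, 0.0, 0.0, 0.0, -4.0], [-12.1, 7.1, 0.0, 0.0, 0.0, -6.0], [-16.2, 9.4, 0.0, 0.0, 0.0, -8.0], [-20.2, 11.8, 0.0, 0.0, 0.0, -10.0], [-24.1, 14.3, 0.0, 0.0, 0.0, -12.0], [-27.9, 16.9, 0.0, 0.0, 0.0, -14.0], [-31.7, 19.7, 0.0, 0.0, 0.0, -16.0]]
```

{"method": "servo_tool", "body": {"steps": [[-3.7,3.0,0,0,0,-2],[-7.9,5.0,0,0,0,-4],[-12.1,7.1,0,0,0,-6],[-16.2,9.4,0,0,0,-8],[-20.2,11.8,0,0,0,-10],[-24.1,14.3,0,0,0,-12],[-27.9,16.9,0,0,0,-14],[-31.7,19.7,0,0,0,-16]]}}

```text
clock: 7.15
position: [0.5221, 0.1866, 0.0197]
ee_rot: [-0.0, 0.986, 0.165, -0.0]
contact_force: [-1.0, 2.7, -0.3]
width: -0.0001
```

```bash
python3 - <<'E'
from h import *
print(applyrow([-31.7,19.7,0,0,0,-16]), meas().round(1),telemetry.get_state()["contact_force"])
im,d=cams.get_image("scene");cv2.imwrite("pics/s5.png",cv2.resize(im[230:350,200:420,::-1],None,fx=3.6,fy=3.6,interpolation=cv2.INTER_CUBIC))
show(rows([arc(8.5+2*i,push=.5) for i in range(1,9)]))
E
```

```text
[-153.32381054  -17.76520191   20.03418566    8.54528566] [-154.2  -17.9   19.7    8.7] [-0.95262167  2.67894301 -0.34809601]
[[-4.3, 1.8, 0.0, 0.0, 0.0, -2.0], [-8.5, 3.7, 0.0, 0.0, 0.0, -4.0], [-12.7, 5.7, 0.0, 0.0, 0.0, -6.0], [-16.8, 7.9, 0.0, 0.0, 0.0, -8.0], [-20.8, 10.2, 0.0, 0.0, 0.0, -10.0], [-24.7, 12.6, 0.0, 0.0, 0.0, -12.0], [-28.6, 15.2, 0.0, 0.0, 0.0, -14.0], [-32.3, 17.9, 0.0, 0.0, 0.0, -16.0]]
```

View pics/s5.png

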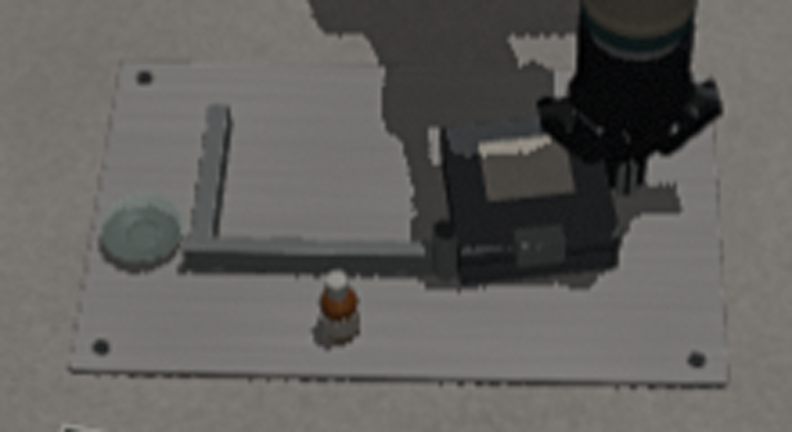

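The case bears on the post (crop 445,235) and has turned about 15° with it. Carrying on.

{"method": "servo_tool", "body": {"steps": [[-4.3,1.8,0,0,0,-2],[-8.5,3.7,0,0,0,-4],[-12.7,5.7,0,0,0,-6],[-16.8,7.9,0,0,0,-8],[-20.8,10.2,0,0,0,-10],[-24.7,12.6,0,0,0,-12],[-28.6,15.2,0,0,0,-14],[-32.3,17.9,0,0,0,-16]]}}

```text
clock: 8.0
position: [0.4972, 0.159, 0.0197]
ee_rot: [-0.0, 0.954, 0.3, -0.0]
contact_force: [-2.0, 2.7, -0.1]
width: -0.0
```

```bash
python3 - <<'E'
from h import *
print(applyrow([-32.3,17.9,0,0,0,-16]), meas().round(1),telemetry.get_state()["contact_force"])
im,d=cams.get_image("scene");cv2.imwrite("pics/s6.png",cv2.resize(im[230:350,200:420,::-1],None,fx=3.6,fy=3.6,interpolation=cv2.INTER_CUBIC))
show(rows([arc(24.5+2*i,push=.5) for i in range(1,9)]))
E
```

```text
[-130.82303184  -47.04685073   20.03418566   24.54528566] [-131.5  -47.2   19.7   24.7] [-1.98056591  2.71248769 -0.08262122]
[[-4.3, 1.7, 0.0, 0.0, 0.0, -2.0], [-8.6, 3.5, 0.0, 0.0, 0.0, -4.0], [-12.7, 5.5, 0.0, 0.0, 0.0, -6.0], [-16.9, 7.6, 0.0, 0.0, 0.0, -8.0], [-20.9, 9.8, 0.0, 0.0, 0.0, -10.0], [-24.8, 12.2, 0.0, 0.0, 0.0, -12.0], [-28.7, 14.7, 0.0, 0.0, 0.0, -14.0], [-32.5, 17.3, 0.0, 0.0, 0.0, -16.0]]
```

View pics/s6.png

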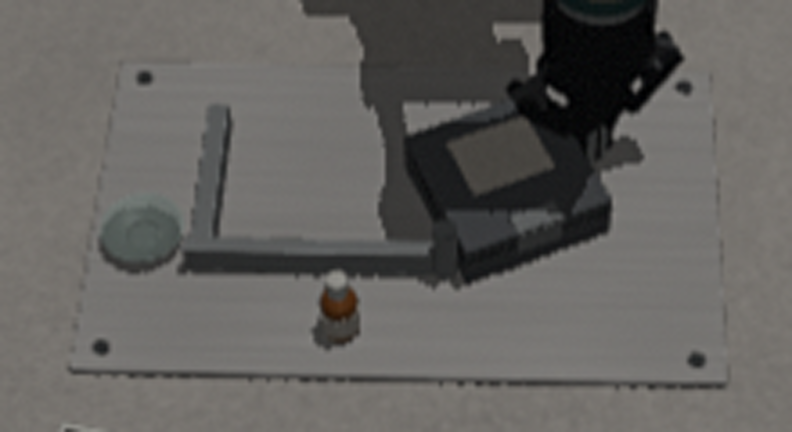

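{"method": "servo_tool", "body": {"steps": [[-4.3,1.7,0,0,0,-2],[-8.6,3.5,0,0,0,-4],[-12.7,5.5,0,0,0,-6],[-16.9,7.6,0,0,0,-8],[-20.9,9.8,0,0,0,-10],[-24.8,12.2,0,0,0,-12],[-28.7,14.7,0,0,0,-14],[-32.5,17.3,0,0,0,-16]]}}

```text
clock: 8.85
position: [0.4806, 0.1261, 0.0196]
ee_rot: [0.0, 0.903, 0.43, -0.0]
contact_force: [-1.1, 1.7, -1.4]
width: 0.0003
```

```bash
python3 - <<'E'
from h import *
print(applyrow([-32.5,17.3,0,0,0,-16]), meas().round(1),telemetry.get_state()["contact_force"])
im,d=cams.get_image("scene");cv2.imwrite("pics/s7.png",cv2.resize(im[230:350,200:420,::-1],None,fx=3.6,fy=3.6,interpolation=cv2.INTER_CUBIC))
show(rows([arc(40.5+2*i,push=.5) for i in range(1,9)]))
E
```

```text
[-101.58547635  -69.42329703   20.03418566   40.54528566] [-102.1  -69.5   19.6   40.6] [-1.07502906  1.73543001 -1.43020274]
[[-4.3, 1.6, 0.0, 0.0, 0.0, -2.0], [-8.5, 3.4, 0.0, 0.0, 0.0, -4.0], [-12.7, 5.2, 0.0, 0.0, 0.0, -6.0], [-16.8, 7.3, 0.0, 0.0, 0.0, -8.0], [-20.9, 9.4, 0.0, 0.0, 0.0, -10.0], [-24.8, 11.7, 0.0, 0.0, 0.0, -12.0], [-28.7, 14.1, 0.0, 0.0, 0.0, -14.0], [-32.5, 16.7, 0.0, 0.0, 0.0, -16.0]]
```

View pics/s7.png

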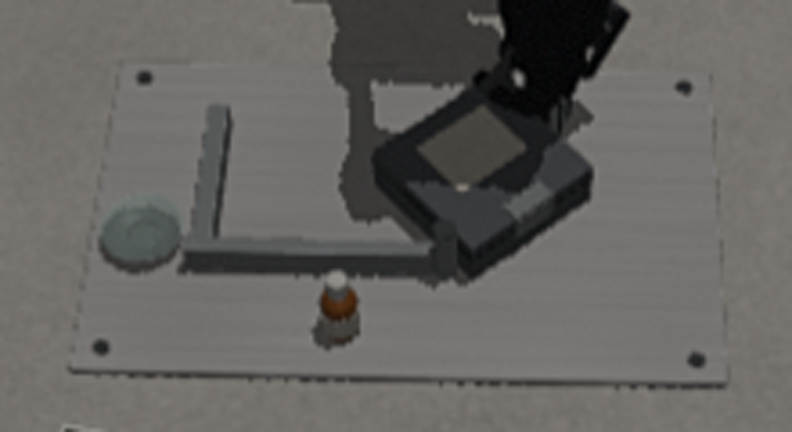

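Turning as planned (about 49° to go). To make sure it bears firmly on the post, I'll back off and re-contact a bit nearer the post's line (p = −5 mm), which raises the post force.

{"method": "servo_tool", "body": {"steps": [[0,-2,0,0,0,0],[3,-4,0,0,0,0],[8,-4,0,0,0,0],[13,-3,0,0,0,0],[13,-1.5,0,0,0,0],[13,0,0,0,0,0],[13,0.5,0,0,0,0]]}}

```text
clock: 9.6
position: [0.4893, 0.1365, 0.0196]
ee_rot: [-0.001, 0.903, 0.429, -0.0]
contact_force: [-2.0, 2.6, 1.6]
width: -0.0002
```

```bash
python3 - <<'E'
from h import *
print(applyrow([13,.5,0,0,0,0]), meas().round(1),telemetry.get_state()["contact_force"])
show(rows([arc(40.5+1.5*i,p=-5,push=.9) for i in range(1,9)]))
E
```

```text
[-109.6561653   -59.21967121   20.03418566   40.54528566] [-110.9  -59.1   19.6   40.6] [-2.029763    2.62079544  1.64535825]
[[-3.2, 0.8, 0.0, 0.0, 0.0, -1.5], [-6.4, 1.7, 0.0, 0.0, 0.0, -3.0], [-9.6, 2.7, 0.0, 0.0, 0.0, -4.5], [-12.7, 3.8, 0.0, 0.0, 0.0, -6.0], [-15.9, 5.0, 0.0, 0.0, 0.0, -7.5], [-18.9, 6.2, 0.0, 0.0, 0.0, -9.0], [-22.0, 7.5, 0.0, 0.0, 0.0, -10.5], [-25.0, 8.9, 0.0, 0.0, 0.0, -12.0]]
```

{"method": "servo_tool", "body": {"steps": [[-3.2,1,0,0,0,-1.5],[-6.4,2,0,0,0,-3],[-9.6,3,0,0,0,-4.5],[-12.7,4,0,0,0,-6]]}}

```text
clock: 10.0
position: [0.484, 0.1239, 0.0196]
ee_rot: [-0.0, 0.879, 0.477, -0.0]
contact_force: [-1.1, 2.0, 0.3]
width: -0.0
```

{"method": "servo_tool", "body": {"steps": [[-3.2,0.6,0,0,0,-1.5],[-6.3,1.5,0,0,0,-3],[-9.3,2.5,0,0,0,-4.5],[-12.4,3.6,0,0,0,-6]]}}

```text
clock: 10.4
position: [0.4801, 0.1114, 0.0196]
ee_rot: [-0.001, 0.853, 0.522, -0.0]
contact_force: [-1.4, 2.3, 0.5]
width: -0.0
```

```bash
python3 - <<'E'
from h import *
applyrow([-12.7,4,0,0,0,-6])
c=applyrow([-12.4,3.6,0,0,0,-6]);print(c, meas().round(1),telemetry.get_state()["contact_force"],arc(c[3],p=-5))
im,d=cams.get_image("scene");cv2.imwrite("pics/s8.png",cv2.resize(im[230:350,200:420,::-1],None,fx=3.6,fy=3.6,interpolation=cv2.INTER_CUBIC))
show(rows([arc(52.5+2*i,p=-5,push=.9) for i in range(1,9)]))
E
```

```text
[-86.88357762 -72.18528875  20.03418566  52.54528566] [-87.8 -72.6  19.6  52.7] [-1.35952562  2.26301924  0.45109014] [np.float64(-87.06750783933259), np.float64(-73.19359854323655), 20, np.float64(52.5452856630873)]
[[-4.7, 1.1, 0.0, 0.0, 0.0, -2.0], [-8.9, 2.3, 0.0, 0.0, 0.0, -4.0], [-13.1, 3.7, 0.0, 0.0, 0.0, -6.0], [-17.3, 5.2, 0.0, 0.0, 0.0, -8.0], [-21.4, 6.8, 0.0, 0.0, 0.0, -10.0], [-25.5, 8.6, 0.0, 0.0, 0.0, -12.0], [-29.4, 10.5, 0.0, 0.0, 0.0, -14.0], [-33.4, 12.6, 0.0, 0.0, 0.0, -16.0]]
```

View pics/s8.png

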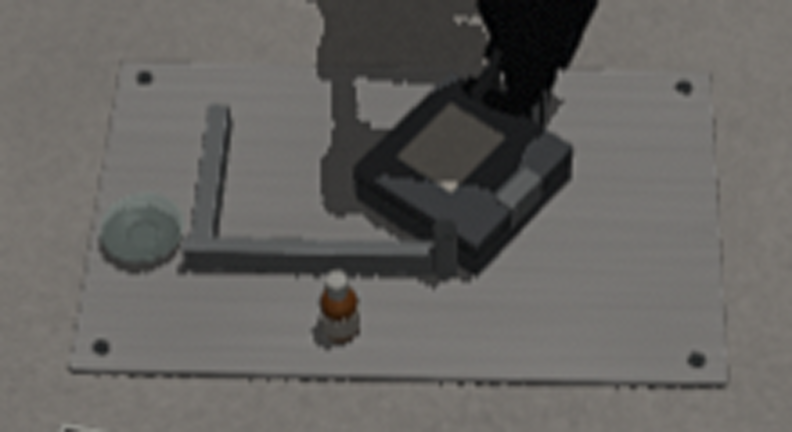

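The case is at about 37° to go. For certainty of bearing, I'll squeeze it once directly opposite the post with a few newtons.

{"method": "servo_tool", "body": {"steps": [[0,-3,0,0,0,0],[4,-5,0,0,0,0],[12,-5,0,0,0,0],[20,-5,0,0,0,0],[25,-4,0,0,0,0],[25,-2,0,0,0,0],[25,-1,0,0,0,0],[25,0,0,0,0,0]]}}

```text
clock: 11.25
position: [0.4915, 0.134, 0.0195]
ee_rot: [-0.001, 0.853, 0.521, -0.001]
contact_force: [-3.1, 3.9, 2.8]
width: -0.0002
```

{"method": "servo_tool", "body": {"steps": [[0,0.7,0,0,0,0],[0,0.7,0,0,0,0]]}}

```text
clock: 11.45
position: [0.4914, 0.1338, 0.0196]
ee_rot: [-0.001, 0.853, 0.521, -0.001]
contact_force: [-3.2, 4.7, 2.3]
width: 0.0
```

{"method": "servo_tool", "body": {"steps": [[0,0.7,0,0,0,0],[0,0.7,0,0,0,0]]}}

```text
clock: 11.65
position: [0.4913, 0.1337, 0.0195]
ee_rot: [-0.002, 0.853, 0.521, -0.001]
contact_force: [-3.0, 6.0, 3.3]
width: 0.0001
```

The squeeze gave ~7 N with no motion, so the case is firmly on the post. Resuming the swing.

{"method": "servo_tool", "body": {"steps": [[0,-4,0,0,0,0],[-4,-6,0,0,0,0],[-12,-6,0,0,0,0],[-20,-6,0,0,0,0],[-27,-5,0,0,0,0],[-27,-3,0,0,0,0],[-27,-2,0,0,0,0],[-27,-1.4,0,0,0,0]]}}

```text
clock: 12.45
position: [0.4793, 0.1094, 0.0196]
ee_rot: [-0.0, 0.853, 0.521, -0.001]
contact_force: [-3.4, 0.7, 0.8]
width: 0.0002
```

```bash
python3 - <<'E'
from h import *
applyrow([25,1.4,0,0,0,0])
c=applyrow([-27,-1.4,0,0,0,0]);print(c, meas().round(1),telemetry.get_state()["contact_force"])
show(rows([arc(52.5+2*i,p=-3,push=1) for i in range(1,9)]))
E
```

```text
[-85.29590912 -73.40155712  20.03418566  52.54528566] [-86.  -73.7  19.6  52.6] [-3.35592648  0.71728851  0.76191517]
[[-4.7, 1.2, 0.0, 0.0, 0.0, -2.0], [-8.9, 2.5, 0.0, 0.0, 0.0, -4.0], [-13.1, 4.0, 0.0, 0.0, 0.0, -6.0], [-17.3, 5.6, 0.0, 0.0, 0.0, -8.0], [-21.4, 7.3, 0.0, 0.0, 0.0, -10.0], [-25.4, 9.1, 0.0, 0.0, 0.0, -12.0], [-29.4, 11.1, 0.0, 0.0, 0.0, -14.0], [-33.3, 13.2, 0.0, 0.0, 0.0, -16.0]]
```

{"method": "servo_tool", "body": {"steps": [[-4.7,1.2,0,0,0,-2],[-8.9,2.5,0,0,0,-4],[-13.1,4.0,0,0,0,-6],[-17.3,5.6,0,0,0,-8],[-21.4,7.3,0,0,0,-10],[-25.4,9.1,0,0,0,-12],[-29.4,11.1,0,0,0,-14],[-33.3,13.2,0,0,0,-16]]}}

```text
clock: 13.25
position: [0.4761, 0.0744, 0.0195]
ee_rot: [-0.001, 0.772, 0.636, -0.0]
contact_force: [-1.8, 1.6, 0.2]
width: 0.0
```

```bash
python3 - <<'E'
from h import *
c=applyrow([-33.3,13.2,0,0,0,-16]);print(c, meas().round(1),telemetry.get_state()["contact_force"])
im,d=cams.get_image("scene");cv2.imwrite("pics/s9.png",cv2.resize(im[230:350,200:420,::-1],None,fx=3.6,fy=3.6,interpolation=cv2.INTER_CUBIC))
show(rows([arc(68.5+2*i,p=-3,push=.5) for i in range(1,11)]))
E
```

```text
[-50.83385743 -83.17381342  20.03418566  68.54528566] [-52.  -83.1  19.5  68.7] [-1.75683167  1.55202355  0.18715493]
[[-4.3, 0.6, 0.0, 0.0, 0.0, -2.0], [-8.5, 1.9, 0.0, 0.0, 0.0, -4.0], [-12.8, 3.2, 0.0, 0.0, 0.0, -6.0], [-16.9, 4.7, 0.0, 0.0, 0.0, -8.0], [-21.1, 6.4, 0.0, 0.0, 0.0, -10.0], [-25.1, 8.2, 0.0, 0.0, 0.0, -12.0], [-29.1, 10.1, 0.0, 0.0, 0.0, -14.0], [-33.1, 12.1, 0.0, 0.0, 0.0, -16.0], [-36.9, 14.3, 0.0, 0.0, 0.0, -18.0], [-40.7, 16.6, 0.0, 0.0, 0.0, -20.0]]
```

View pics/s9.png

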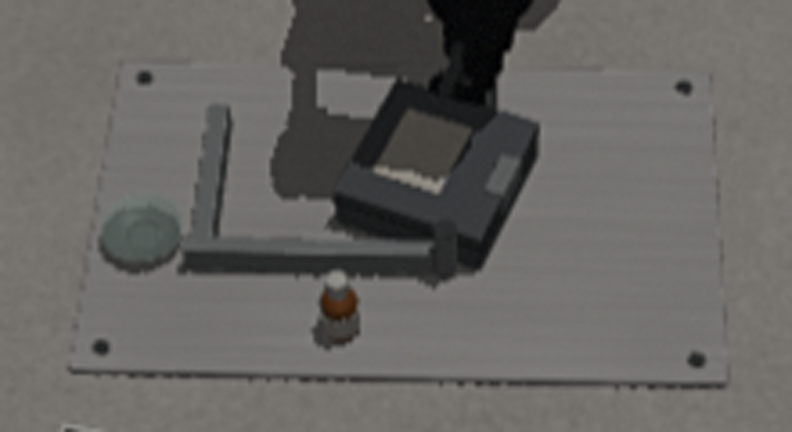

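{"method": "servo_tool", "body": {"steps": [[-4.3,1.0,0,0,0,-2],[-8.5,2.2,0,0,0,-4],[-12.8,3.5,0,0,0,-6],[-16.9,5.0,0,0,0,-8],[-21.1,6.6,0,0,0,-10],[-25.1,8.4,0,0,0,-12],[-29.1,10.3,0,0,0,-14],[-33.1,12.3,0,0,0,-16]]}}

```text
clock: 14.1
position: [0.4817, 0.0394, 0.0195]
ee_rot: [-0.001, 0.676, 0.737, -0.0]
contact_force: [-1.7, 1.6, 0.4]
width: 0.0003
```

```bash
python3 - <<'E'
from h import *
c=applyrow([-33.1,12.3,0,0,0,-16]);print(c, meas().round(1),telemetry.get_state()["contact_force"])
im,d=cams.get_image("scene");cv2.imwrite("pics/s10.png",cv2.resize(im[230:350,200:420,::-1],None,fx=3.6,fy=3.6,interpolation=cv2.INTER_CUBIC))
show(rows([arc(84.5+1.5*i,p=-3,push=0.3) for i in range(1,5)]))
E
```

```text
[-15.52853883 -83.83296339  20.03418566  84.54528566] [-16.6 -83.8  19.5  84.7] [-1.74345035  1.62392221  0.38131526]
[[-3.2, 0.4, 0.0, 0.0, 0.0, -1.5], [-6.4, 1.2, 0.0, 0.0, 0.0, -3.0], [-9.6, 2.1, 0.0, 0.0, 0.0, -4.5], [-12.8, 3.1, 0.0, 0.0, 0.0, -6.0]]
```

View pics/s10.png

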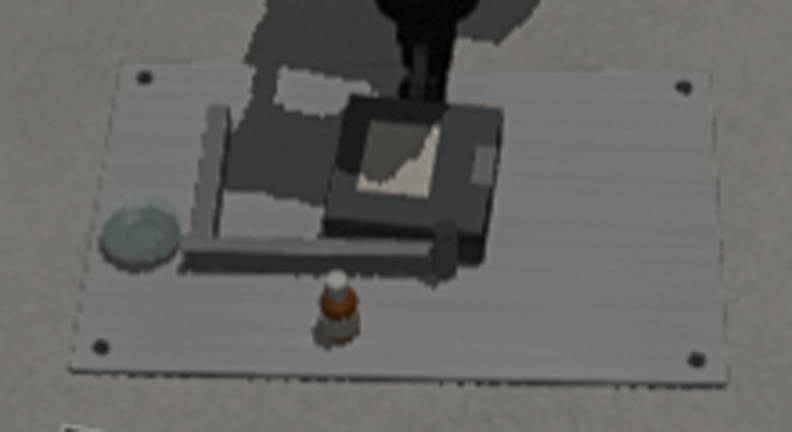

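{"method": "servo_tool", "body": {"steps": [[-3.2,0.7,0,0,0,-1.5],[-6.4,1.5,0,0,0,-3],[-9.0,2.4,0,0,0,-4.5],[-11,3.2,0,0,0,-5.5],[-11,3.7,0,0,0,-5.5],[-11,4.2,0,0,0,-5.5]]}}

```text
clock: 14.75
position: [0.4857, 0.0284, 0.0194]
ee_rot: [-0.001, 0.64, 0.768, -0.001]
contact_force: [-5.5, -0.7, 2.5]
width: -0.0004
```

{"method": "servo_tool", "body": {"steps": [[0,1,0,0,0,0],[0,1.5,0,0,0,0],[0,2,0,0,0,0]]}}

```text
clock: 15.05
position: [0.4856, 0.0284, 0.0194]
ee_rot: [-0.002, 0.64, 0.768, -0.003]
contact_force: [-9.4, -3.0, 6.9]
width: 0.0001
```

{"method": "servo_tool", "body": {"steps": [[0,-5,0,0,0,0],[0,-18,0,0,0,0],[15,-22,-15,0,0,0],[45,-22,-45,0,0,0],[80,-15,-80,0,0,0],[115,5,-110,0,0,0],[135,25,-140,0,0,0],[140,45,-150,0,0,0]]}}

```text
clock: 15.85
position: [0.5105, 0.1777, 0.1737]
ee_rot: [0.002, 0.639, 0.769, 0.004]
contact_force: [1.0, 0.2, 0.4]
width: -0.0002
```

{"method": "servo_tool", "body": {"steps": [[0,20,0,0,0,0],[0,27,0,0,0,0],[0,27,0,0,0,0],[0,27,0,0,0,0]]}}

```text
clock: 16.25
position: [0.5336, 0.179, 0.1689]
ee_rot: [-0.001, 0.64, 0.768, -0.001]
contact_force: [-0.5, -0.9, 0.6]
width: 0.0
```

```bash
python3 - <<'E'
from h import *
import pickle
applyrow([-11,4.2,0,0,0,-5.5]);applyrow([0,2,0,0,0,0]);applyrow([140,45,-150,0,0,0])
c=applyrow([0,27,0,0,0,0]);st=telemetry.get_state();print(c, meas(st).round(1),st["contact_force"])
im,d=cams.get_image("wrist");cv2.imwrite("pics/w11.png",im[:,:,::-1]);pickle.dump((st,im,d),open("/tmp/w11.pkl","wb"))
E
```

```text
[-144.23754774   -6.80830809  170.03418566   90.04528566] [-144.7   -7.9  168.9   90.1] [-0.48188862 -0.87200197  0.56821844]
```

View pics/w11.png

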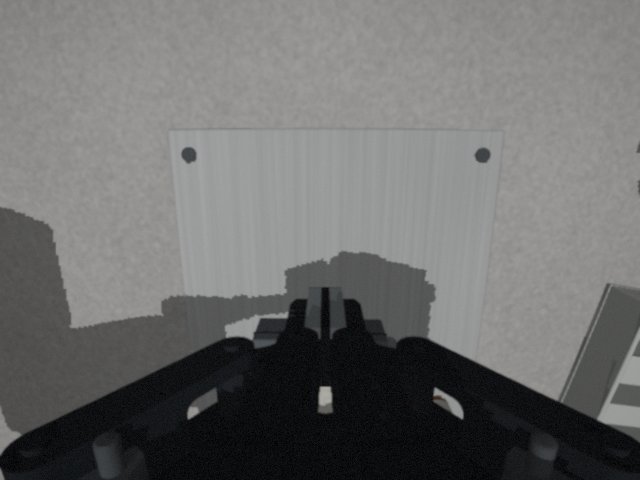

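```bash
python3 - <<'E'
from h import *
im,d=cams.get_image("scene");cv2.imwrite("pics/s11.png",cv2.resize(im[230:350,200:420,::-1],None,fx=3.6,fy=3.6,interpolation=cv2.INTER_CUBIC))
E
```

```text
(no output)
```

View pics/s11.png

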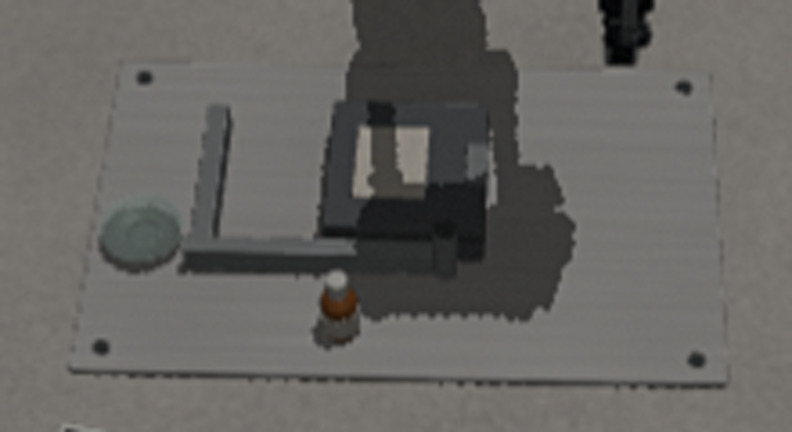

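```bash
python3 - <<'E'
from h import *
c=cam("scene")
f=lambda p:(200+p[0]/3.6,230+p[1]/3.6)
# bias check with post top & plate screws
print(toP(px2w(c,[f((444,229))],.058))*1000, toP(px2w(c,[f((145,78)),f((684,87)),f((697,360)),f((101,347))],.008))*1000)
print((toP(px2w(c,[f(p) for p in [(337,101),(488,107),(478,158),(321,232)]],.048))*1000).round(1))
print(getcmd()); show(rows([[-100,-14,170,90],[-100,-14,20,90]]))
E
```

```text
[[-32.58639577  48.27802018]] [[ 196.8842433  -119.57905099]
 [-202.95523081 -120.59957518]
 [-203.35765968  115.88399702]
 [ 196.85985998  116.19262044]]
[[ 47.9 -68.6]
 [-59.4 -65.7]
 [-53.5 -20. ]
 [ 50.9  45.7]]
[-144.23754774   -6.80830809  170.03418566   90.04528566]
[[-44.2, -7.2, 0.0, 0.0, 0.0, 0.0], [-44.2, -7.2, 150.0, 0.0, 0.0, 0.0]]
```

{"method": "servo_tool", "body": {"steps": [[-20,-7,20,0,0,0],[-44,-7,50,0,0,0],[-44,-7,90,0,0,0],[-44,-7,125,0,0,0],[-44,-7,145,0,0,0],[-44,-7,150,0,0,0],[-44,-7,150,0,0,0]]}}

```text
clock: 17.05
position: [0.5352, 0.1347, 0.0193]
ee_rot: [-0.001, 0.64, 0.768, -0.001]
contact_force: [-0.2, 0.3, -0.4]
width: 0.0002
```

{"method": "servo_tool", "body": {"steps": [[-5,0,0,0,0,0],[-11,0,0,0,0,0],[-17,0,0,0,0,0],[-22,0,0,0,0,0],[-26,0,0,0,0,0],[-29,0,0,0,0,0],[-32,0,0,0,0,0],[-34,0,0,0,0,0]]}}

```text
clock: 17.85
position: [0.5418, 0.102, 0.0197]
ee_rot: [-0.001, 0.641, 0.768, 0.0]
contact_force: [-0.6, 3.5, 2.4]
width: 0.0002
```

```bash
python3 - <<'E'
from h import *
applyrow([-44,-7,150,0,0,0])
c=applyrow([-34,0,0,0,0,0]);st=telemetry.get_state();print(c, meas(st).round(1),st["contact_force"])
E
```

```text
[-66.23203941 -13.74665597  20.03418566  90.04528566] [-67.5 -13.5  19.7  90.1] [-0.6160123   3.51616176  2.41380346]
```

{"method": "servo_tool", "body": {"steps": [[-4,0.5,0,0,0,0],[-8,1,0,0,0,0],[-12,1,0,0,0,0],[-16,1,0,0,0,0],[-20,1,0,0,0,0],[-24,1,0,0,0,0],[-28,1,0,0,0,0],[-31,1,0,0,0,0]]}}

```text
clock: 18.65
position: [0.547, 0.0724, 0.0197]
ee_rot: [-0.002, 0.64, 0.768, -0.0]
contact_force: [-3.8, 5.6, 4.4]
width: 0.0001
```

```bash
python3 - <<'E'
from h import *
c=applyrow([-31,1,0,0,0,0]);st=telemetry.get_state();print(c, meas(st).round(1),st["contact_force"])
im,d=cams.get_image("scene");cv2.imwrite("pics/s12.png",cv2.resize(im[230:350,200:420,::-1],None,fx=3.6,fy=3.6,interpolation=cv2.INTER_CUBIC))
E
```

```text
[-35.23283948 -12.72215438  20.03418566  90.04528566] [-37.4 -13.7  19.7  90.1] [-3.83759813  5.64749278  4.38325749]
```

View pics/s12.png

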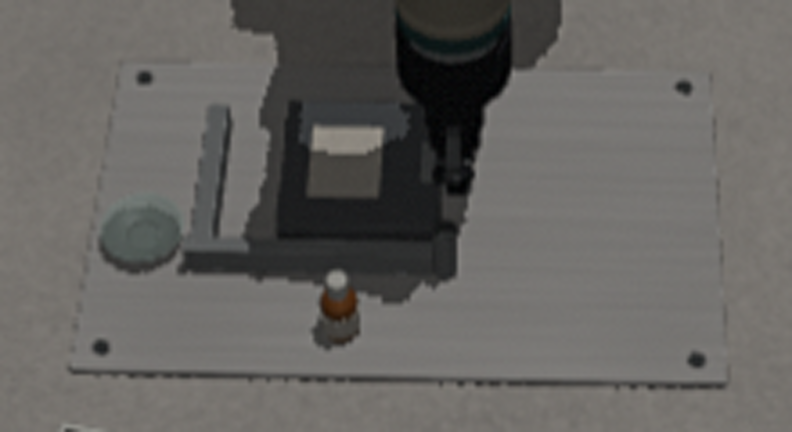

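{"method": "servo_tool", "body": {"steps": [[-4,0,0,0,0,0],[-8,0,0,0,0,0],[-12,0,0,0,0,0],[-16,0,0,0,0,0],[-20,0,0,0,0,0],[-24,0,0,0,0,0],[-27,0,0,0,0,0],[-30,0,0,0,0,0]]}}

```text
clock: 19.5
position: [0.5523, 0.043, 0.0197]
ee_rot: [-0.002, 0.64, 0.768, -0.0]
contact_force: [-3.6, 6.3, 4.4]
width: 0.0005
```

{"method": "servo_tool", "body": {"steps": [[-1,0,0,0,0,0],[-2,0,0,0,0,0],[-3,0,0,0,0,0],[-4,0,0,0,0,0],[-5,0,0,0,0,0],[-6,0,0,0,0,0],[-7,0,0,0,0,0],[-8,0,0,0,0,0]]}}

```text
clock: 20.3
position: [0.5537, 0.0353, 0.0197]
ee_rot: [-0.002, 0.64, 0.768, -0.0]
contact_force: [-3.1, 6.3, 4.1]
width: 0.0001
```

```bash
python3 - <<'E'
from h import *
applyrow([-30,0,0,0,0,0])
c=applyrow([-8,0,0,0,0,0]);st=telemetry.get_state();print(c, meas(st).round(1),st["contact_force"],st["contact_force"][:2]@RP)
im,d=cams.get_image("scene");cv2.imwrite("pics/s13.png",cv2.resize(im[230:350,200:420,::-1],None,fx=3.6,fy=3.6,interpolation=cv2.INTER_CUBIC))
E
```

```text
[  2.76714865 -12.6921198   20.03418566  90.04528566] [  0.3 -13.7  19.7  90.1] [-3.09089673  6.34849207  4.11935203] [-6.79779129 -1.90971926]
```

View pics/s13.png

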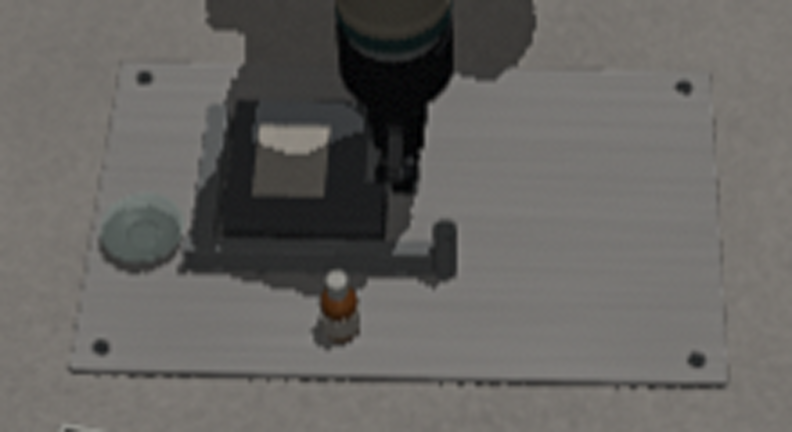

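{"method": "servo_tool", "body": {"steps": [[-0.7,0,0,0,0,0],[-1.4,0,0,0,0,0],[-2.1,0,0,0,0,0],[-2.8,0,0,0,0,0],[-3.5,0,0,0,0,0]]}}

```text
clock: 20.85
position: [0.5543, 0.0318, 0.0197]
ee_rot: [-0.002, 0.64, 0.768, -0.0]
contact_force: [-3.5, 6.0, 4.2]
width: 0.0003
```

{"method": "servo_tool", "body": {"steps": [[-0.7,0,0,0,0,0],[-1.4,0,0,0,0,0],[-2,0,0,0,0,0]]}}

```text
clock: 21.15
position: [0.5547, 0.0299, 0.0197]
ee_rot: [-0.002, 0.64, 0.768, -0.0]
contact_force: [-2.5, 6.2, 4.3]
width: 0.0001
```

{"method": "servo_tool", "body": {"steps": [[-0.7,0,0,0,0,0],[-1.4,0,0,0,0,0]]}}

```text
clock: 21.35
position: [0.555, 0.0285, 0.0197]
ee_rot: [-0.002, 0.64, 0.768, -0.0]
contact_force: [-3.4, 5.7, 4.1]
width: -0.0001
```

{"method": "servo_tool", "body": {"steps": [[-0.7,0,0,0,0,0],[-1.4,0,0,0,0,0]]}}

```text
clock: 21.55
position: [0.555, 0.0284, 0.0197]
ee_rot: [-0.003, 0.641, 0.768, 0.001]
contact_force: [-3.6, 11.1, 5.6]
width: 0.0003
```

Contact with the end stop: the advance ceased and the force jumped. Pressing in small steps.

{"method": "servo_tool", "body": {"steps": [[-0.5,0,0,0,0,0],[-0.8,0,0,0,0,0],[-0.8,0,0,0,0,0]]}}

```text
clock: 21.85
position: [0.5549, 0.0284, 0.0197]
ee_rot: [-0.003, 0.641, 0.768, 0.001]
contact_force: [-2.6, 12.1, 5.1]
width: 0.0005
```

{"method": "servo_tool", "body": {"steps": [[-0.5,0,0,0,0,0],[-0.5,0,0,0,0,0]]}}

```text
clock: 22.05
position: [0.5549, 0.0284, 0.0197]
ee_rot: [-0.004, 0.641, 0.767, 0.001]
contact_force: [-3.2, 15.0, 5.7]
width: 0.0002
```

{"method": "servo_tool", "body": {"steps": [[-0.4,0,0,0,0,0],[-0.6,0,0,0,0,0],[-0.6,0,0,0,0,0],[-0.6,0,0,0,0,0]]}}

```text
clock: 22.45
position: [0.555, 0.0284, 0.0197]
ee_rot: [-0.004, 0.641, 0.767, 0.001]
contact_force: [-2.7, 14.3, 6.2]
width: -0.0005
```

{"method": "servo_tool", "body": {"steps": [[-0.4,0,0,0,0,0],[-0.4,0,0,0,0,0],[-0.4,0,0,0,0,0],[-0.4,0,0,0,0,0]]}}

```text
clock: 22.85
position: [0.555, 0.0284, 0.0197]
ee_rot: [-0.004, 0.641, 0.767, 0.002]
contact_force: [-2.4, 17.1, 5.8]
width: -0.0001
```

{"method": "servo_tool", "body": {"steps": [[2,0,0,0,0,0],[4,0,0,0,0,0],[10,0,0,0,0,0],[25,0,0,0,0,0],[40,0,0,0,0,0],[50,0,-20,0,0,0],[55,0,-60,0,0,0],[60,0,-100,0,0,0]]}}

```text
clock: 23.65
position: [0.5455, 0.0838, 0.12]
ee_rot: [-0.001, 0.64, 0.769, -0.001]
contact_force: [0.4, 0.1, 0.9]
width: 0.0003
```

```bash
python3 - <<'E'
from h import *
for r in ([-3.5],[-2],[-1.4],[-1.4],[-.8],[-.5],[-.6],[-.4],[60,0,-100]):
    r=r+[0]*(6-len(r)); c=applyrow(r)
st=telemetry.get_state();print(c, meas(st).round(1),st["contact_force"])
f=np.linspace(.1,1,14)
t=np.array([-50,40,226,0])
show(rows([c+(t-c)*min(1,(i+1)/12) for i in range(8)]))
E
```

```text
[-46.63283592 -12.73116476 120.03418566  90.04528566] [-48.9 -13.2 120.   90.2] [0.3719074  0.05886743 0.92552079]
[[0.3, 4.4, -8.8, 0.0, 0.0, 7.5], [0.6, 8.8, -17.7, 0.0, 0.0, 15.0], [0.8, 13.2, -26.5, 0.0, 0.0, 22.5], [1.1, 17.6, -35.3, 0.0, 0.0, 30.0], [1.4, 22.0, -44.2, 0.0, 0.0, 37.5], [1.7, 26.4, -53.0, 0.0, 0.0, 45.0], [1.9, 30.8, -61.8, 0.0, 0.0, 52.5], [2.2, 35.2, -70.6, 0.0, 0.0, 60.0]]
```

{"method": "servo_tool", "body": {"steps": [[0,4,-15,0,0,7.5],[0,9,-30,0,0,15],[0,13,-45,0,0,22.5],[0,18,-60,0,0,30],[0,22,-75,0,0,37.5],[0,26,-90,0,0,45],[0,31,-105,0,0,52.5],[0,35,-106,0,0,60]]}}

```text
clock: 24.45
position: [0.5822, 0.0899, 0.2279]
ee_rot: [0.001, 0.939, 0.343, 0.002]
contact_force: [0.8, -0.0, -0.7]
width: 0.0002
```

{"method": "servo_tool", "body": {"steps": [[0,5,0,0,0,7.5],[0,10,0,0,0,15],[0,15,0,0,0,22.5],[0,20,0,0,0,30],[0,20,0,0,0,30],[0,20,0,0,0,30],[0,20,0,0,0,30]]}}

```text
clock: 25.15
position: [0.5936, 0.0741, 0.2256]
ee_rot: [-0.0, 0.996, 0.092, -0.0]
contact_force: [0.7, 0.6, -0.1]
width: 0.0002
```

```bash
python3 - <<'E'
from h import *
import pickle
applyrow([0,35,-106,0,0,60]);c=applyrow([0,20,0,0,0,30])
st=telemetry.get_state();print(c, meas(st).round(1))
im,d=cams.get_image("wrist");cv2.imwrite("pics/w14.png",im[:,:,::-1]);pickle.dump((st,im,d),open("/tmp/w14.pkl","wb"))
E
```

```text
[-2.93479005e+01  3.22825110e+01  2.26034186e+02  4.52856631e-02] [-30.8  32.5 225.6   0.3]
```

View pics/w14.png

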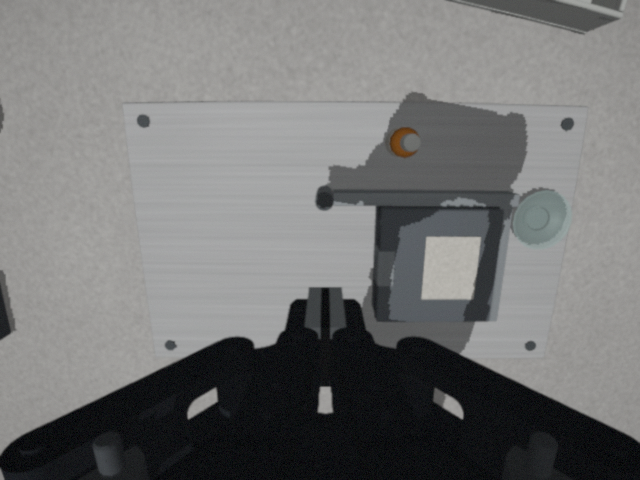

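The case sits in the corner: top corners near (377,207), (504,210), (497,321) and (376,321). The bottle and dish are in place. Zooming to measure.

```bash
python3 - <<'E'
import cv2
im=cv2.imread("pics/w14.png")
a=cv2.resize(im[185:335,350:530],None,fx=4,fy=4,interpolation=cv2.INTER_CUBIC); cv2.imwrite("pics/w14a.png",cv2.convertScaleAbs(a,alpha=2))
E
```

```text
(no output)
```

View pics/w14a.png

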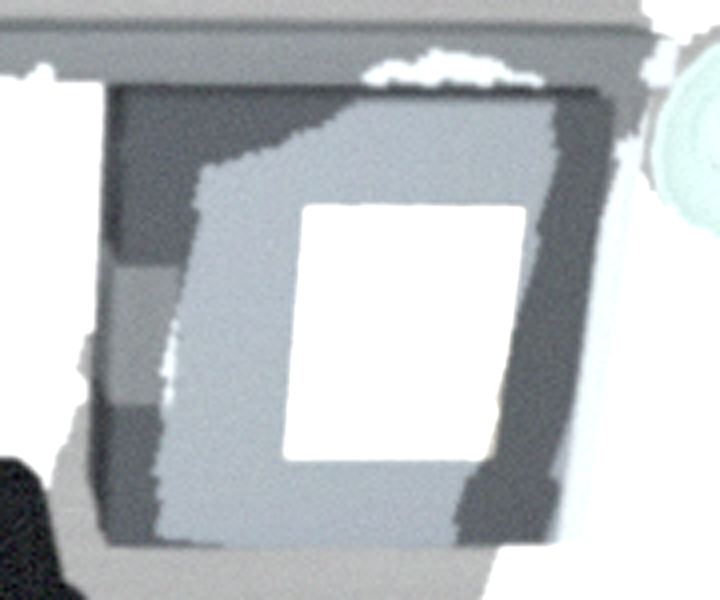

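```bash
python3 - <<'E'
from h import *
import pickle
st,im,d=pickle.load(open("/tmp/w14.pkl","rb"))
c=cam("wrist",st)
g=cv2.cvtColor(im,cv2.COLOR_RGB2GRAY)
# refine screws by dark centroid
pts=[]
for x,y in [(143,121),(567,124),(530,346),(170,345)]:
    w=g[y-12:y+13,x-12:x+13].astype(float); m=np.clip(np.median(w)-15-w,0,None); yy,xx=np.mgrid[-12:13,-12:13]
    pts.append((x+(m*xx).sum()/m.sum(),y+(m*yy).sum()/m.sum()))
print(np.round(pts,1))
s=px2w(c,pts,.008)
th,t,r=fit([(-.2004,.1184),(.2004,.1184),(.2004,-.1184),(-.2004,-.1184)],s); print(th,t,r)
Rp=np.array([[np.cos(th),-np.sin(th)],[np.sin(th),np.cos(th)]])
f=lambda p:(350+(p[0]+.5)/4-.5,185+(p[1]+.5)/4-.5)
k=px2w(c,[f(p) for p in [(118,88),(610,92),(556,543),(110,545)]],.048)
kp=(k[:,:2]-t)@Rp; print((kp*1000).round(1))
h=.055
a,b,r=fit([(-h,h),(h,h),(h,-h),(-h,-h)],np.c_[kp,kp[:,0]]); print(np.degrees(a),a,b*1000,r*1000)
# predicted projection at home
home=np.array([(20,42),(130,42),(130,-68),(20,-68)])/1000
W=home@Rp.T+t
print(w2px(c,np.c_[W,np.full(4,.048)]).round(1), [np.round(f(p),1) for p in [(118,88),(610,92),(556,543),(110,545)]])
# label centre
l=px2w(c,[f(p) for p in [(302,205),(526,206),(492,461),(283,461)]],.048); print(((l[:,:2]-t)@Rp*1000).round(1))
E
```

```text
[[143.1 120.6]
 [566.9 123.6]
 [529.9 345.3]
 [170.1 344.7]]
-1.3917617218244556 [0.56738205 0.03821652] [0.0001188  0.00020545 0.00010535 0.00029171]
[[ 18.1  43.9]
 [127.4  43.8]
 [129.1 -66.2]
 [ 21.  -66.4]]
0.6195572510072177 0.010813313934680904 [ 73.88663062 -11.20907269] [0.78406375 1.07959592 0.70935586 1.58993634]
[[381.2 208.8]
 [504.8 209.7]
 [489.3 322.1]
 [376.  322.4]] [array([379.1, 206.6]), array([502.1, 207.6]), array([488.6, 320.4]), array([377.1, 320.9])]
[[ 60.5  17.7]
 [111.4  17.7]
 [110.8 -44.6]
 [ 60.9 -44.5]]
```

```bash
python3 - <<'E'
from h import *
import pickle
st,im,d=pickle.load(open("/tmp/w14.pkl","rb"))
c=cam("wrist",st)
f=lambda p:(350+(p[0]+.5)/4-.5,185+(p[1]+.5)/4-.5)
T2=np.array([.56738,.03822])
P=lambda p,z:((px2w(c,[p],z)[0,:2]-T2)@RP*1000).round(1)
print("fence inner top edge",P(f((20,79)),.033),P(f((300,82)),.033),P(f((550,84)),.033))
print("fence outer top edge (expect 54)",P(f((100,28)),.033),P(f((500,32)),.033))
print("stop inner", P(f((585,400)),.033),P(f((560,520)),.033))
print("post top",P((324.5,201.5),.058), P((324.5,193),.058))
st0,im0,d0=pickle.load(open("/tmp/w1.pkl","rb")); c0=cam("wrist",st0)
g=lambda p:(125+(p[0]+.5)/3.75-.5,155+(p[1]+.5)/3.75-.5)
l=px2w(c0,[g(p) for p in [(160,252),(415,287),(400,482),(153,448)]],.048)
k=px2w(c0,[g(p) for p in [(72,68),(535,130),(490,557),(63,498)]],.048)
a,b,r=fit([(-55,-55),(-55,55),(55,55),(55,-55)],k*1000)
Rc=np.array([[np.cos(a),-np.sin(a)],[np.sin(a),np.cos(a)]])
print("label in case frame",((l[:,:2]*1000-b)@Rc).round(1),((l[:,:2]*1000-b)@Rc).mean(0))
E
```

```text
fence inner top edge [-2.2 43.3] [62.1 42.9] [120.3  42.9]
fence outer top edge (expect 54) [15.7 55. ] [107.3  54.8]
stop inner [138.7 -35.3] [136.7 -67.6]
post top [-29.7  49.9] [-29.7  57.1]
label in case frame [[-13.  -31.6]
 [-13.2  29.6]
 [ 37.1  29.9]
 [ 37.2 -31.9]] [12.02901459 -0.99409301]
```

{"method": "servo_tool", "body": {"steps": [[0,30,0,0,0,0],[0,65,0,0,0,0],[0,100,0,0,0,0],[0,135,0,0,0,0],[0,165,0,0,0,0],[0,185,0,0,0,0],[0,185,0,0,0,0],[0,185,0,0,0,0]]}}

```text
clock: 26.0
position: [0.6271, -0.1078, 0.2255]
ee_rot: [-0.001, 0.996, 0.09, -0.0]
contact_force: [0.1, -0.0, -0.1]
width: -0.0002
```

```bash
python3 - <<'E'
from h import *
import pickle
c=applyrow([0,185,0,0,0,0])
st=telemetry.get_state();print(c, meas(st).round(1))
im,d=cams.get_image("wrist");cv2.imwrite("pics/w15.png",im[:,:,::-1]);pickle.dump((st,im,d),open("/tmp/w15.pkl","wb"))
E
```

```text
[1.55652042e+02 3.24287320e+01 2.26034186e+02 4.52856631e-02] [1.542e+02 3.300e+01 2.255e+02 1.000e-01]
```

View pics/w15.png

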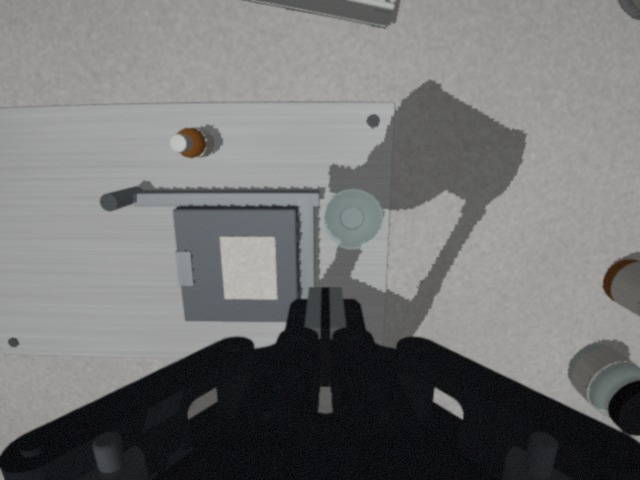

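```bash
python3 - <<'E'
from h import *
im=cv2.imread("pics/w15.png")
a=cv2.resize(im[180:335,165:335],None,fx=3.8,fy=3.8,interpolation=cv2.INTER_CUBIC); cv2.imwrite("pics/w15a.png",cv2.convertScaleAbs(a,alpha=1.5))
E
```

```text
(no output)
```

View pics/w15a.png

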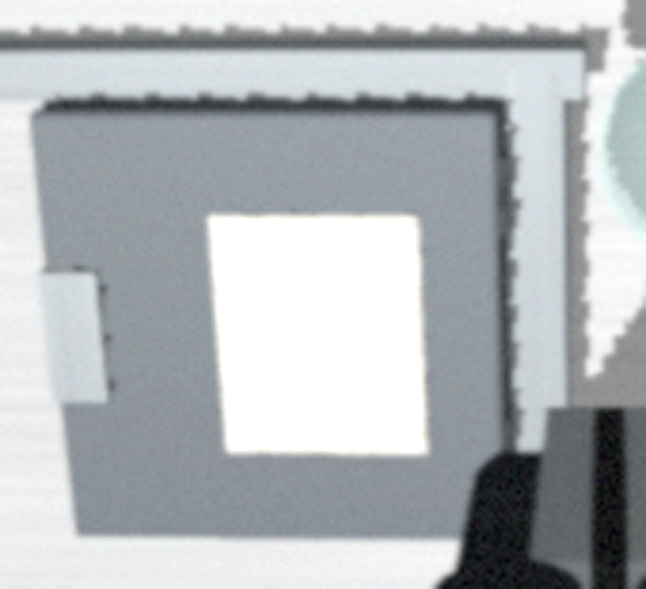

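```bash
python3 - <<'E'
from h import *
import pickle
st,im,d=pickle.load(open("/tmp/w15.pkl","rb"))
c=cam("wrist",st)
f=lambda p:(165+(p[0]+.5)/3.8-.5,180+(p[1]+.5)/3.8-.5)
P=lambda pts,z:(toP(px2w(c,[f(p) for p in pts],z))*1000).round(1).tolist()
print("screws",(toP(px2w(c,[(373.5,121),(13,342)],.008))*1000).round(1))
print("case top TL TR BL",P([(35,112),(499,108),(78,534)],.048))
print("stop inner edge",P([(513,150),(517,400)],.033), "outer",P([(566,200),(565,380)],.033))
print("fence inner",P([(10,98),(300,99)],.033),"outer",P([(100,48),(400,49)],.033))
print("label",P([(208,214),(419,214),(429,455),(226,455)],.048))
E
```

```text
screws [[ 200.3  118.1]
 [-201.1 -117.8]]
case top TL TR BL [[22.0, 42.3], [130.0, 43.2], [21.0, -65.8]]
stop inner edge [[132.0, 30.1], [131.9, -35.0]] outer [[144.8, 17.7], [144.2, -29.5]]
fence inner [[9.9, 43.0], [80.8, 42.7]] outer [[33.2, 55.1], [105.4, 54.7]]
label [[60.8, 17.9], [110.7, 18.0], [110.9, -43.5], [60.5, -43.8]]
```

```bash
python3 - <<'E'
from rig import telemetry,sign_off
print(telemetry.get_state()["clock"],telemetry.get_state()["contact_force"]); print(sign_off())
E
```

```text
26.05 [ 1.00206072  0.01518938 -0.32579616]
the job is handed in; nothing more can be done
None
```

I swung the grey slide case anticlockwise round the post and slid it along the fence to the end stop. I then pressed it home, backed off clear of everything and handed the job in at 26 s; no verdict was reported.

- **On the post:** part-way through, with about 37° still to go, I squeezed the case directly opposite the post. The wrist read about 7 N and nothing moved, so it was bearing on the post.
- **On the end stop:** the wrist pushed with 15–17 N for about 0.8 s with no further movement. Sliding took about 6–7 N, so I estimate 9–12 N on the stop and at most about 17 N. The force on the stop was not measured directly.
- **Pushing force:** the highest wrist reading was about 18 N, against the 30 N limit.
- **Final pose:** in the last close-up pictures the case is square to the plate within about 0.01 rad, and the latch faces the open end. The dish and oil bottle are where they started, and nothing came near the other lab ware.
- **Disagreement between checks:** two estimates (the label in both close-up views, and the corners in the first) put the case centre 1 mm short of the seat along the lane (x about 74 mm instead of 75). Another, from the case's edges, put it right against the stop. The first corner fit also read about 2 mm into the fence, which is impossible. I put these differences down to the 2 mm camera calibration.

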